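# Change the reference block on the hardness test plate

### The job

The check with the steel reference block is finished and the brass one is next. Move both canisters out of the grey storage bay and stand them on the green mat, swap the two blocks so that the brass one lies in the middle of the ring on the granite plate and the steel one lies in the brass one's place in the bay, then stand each canister back where it came from. Set the blocks down without dropping them, keep the canisters upright, and do not disturb the probe stand or the specimen tray.

Things in the scene. Friction and masses are not known exactly. Their poses are not given: they have to be found in the camera images.
- red_canister: Closed round canister: red body 56 mm in diameter and 95 mm tall, black screw cap 38 mm in diameter and 30 mm tall on top (125 mm in all), about 0.22 kg. Origin at the centre of its underside, z up. It starts in one of the two front places of the storage bay. Take it by the cap.
- blue_canister: The same canister with a blue body and a white cap. Origin at the centre of its underside, z up. It starts in the other front place of the bay. Take it by the cap.
- brass_block: Brass-yellow reference block, a disc 50 mm in diameter and 16 mm thick, about 0.25 kg. Origin at the centre of its underside, z up. It starts lying flat in the rear place of the storage bay, with a gap of about 6 mm to the canisters in front of it.
- steel_block: Bright steel reference block, the same size as the brass one, about 0.24 kg. Origin at the centre of its underside, z up. It starts lying on the granite plate, within 8 mm of its middle.
- storage_bay: Fixed grey tray, 136 mm (x) by 162 mm (y), floor 6 mm thick; walls 6 mm thick, tops 34 mm above the bench, at both sides (y) and the far end (+x); near end open. Origin at the centre of its underside, x to its far end. Black round pads on the floor mark its places, in its frame: canisters at x = -31 mm, y = +36 and -36 mm; block (rear place) at x = +28 mm, y = 0.
- granite_plate: Fixed dark granite test plate, 200 mm (x) by 160 mm (y), top 40 mm above the bench, with a white ring 72 mm in diameter marked round its middle. Origin at the centre of its underside, so the ring's centre is 40 mm above the origin. It is on one side of the bay, the mat on the other.
- green_mat: Fixed green bench mat, 220 mm (x) by 160 mm (y), 4 mm thick, bare at the start: the side area. Origin at the centre of its underside, x along its long side.
- probe_stand: Loose bystander: a silver hand-held probe parked upright in a dark round foot 72 mm in diameter, 164 mm tall in all. Origin at the centre of its underside. It stands beyond the mat or the plate.
- specimen_tray: Loose bystander: a white tray, 82 mm (x) by 118 mm (y), with three round resin-mounted specimens standing up to 25 mm. Origin at the centre of its underside. It stands beyond the mat or the plate.
There are look-alikes about, which are no part of the job. There is more than one size of the brass_block; the one meant has the size given above.

How it is judged:
On the way, in this order (a step that is already met when the one before it is completed fails the run):
1. both canisters stand upright and released on the green mat (x of red_canister in the frame of green_mat between -0.105 and 0.105 m and y of red_canister in the frame of green_mat between -0.075 and 0.075 m and z of red_canister in the frame of green_mat between 0 and 0.01 m and angle between each of red_canister, blue_canister's own z axis and vertical below 0.1 rad and contact force between the fingers and red_canister below 0.1 N and linear speed of each of red_canister, blue_canister below 0.03 m/s and x of blue_canister in the frame of green_mat between -0.105 and 0.105 m and y of blue_canister in the frame of green_mat between -0.075 and 0.075 m and z of blue_canister in the frame of green_mat between 0 and 0.01 m and contact force between the fingers and blue_canister below 0.1 N), for 0.2 s.
2. the brass block lies on the ring of the granite plate and the steel block in the rear place of the bay, both released (horizontal distance between brass_block and granite_plate below 0.012 m and z of brass_block in the frame of granite_plate between 0.036 and 0.06 m and (angle between brass_block's own z axis and vertical below 0.1 rad or angle between brass_block's own z axis and vertical above 3.04 rad) and contact force between the fingers and brass_block below 0.1 N and linear speed of each of brass_block, steel_block below 0.03 m/s and x of steel_block in the frame of storage_bay between 0.013 and 0.043 m and y of steel_block in the frame of storage_bay between -0.015 and 0.015 m and z of steel_block in the frame of storage_bay between 0.002 and 0.026 m and (angle between steel_block's own z axis and vertical below 0.1 rad or angle between steel_block's own z axis and vertical above 3.04 rad) and contact force between the fingers and steel_block below 0.1 N), for 0.2 s.
At the end, for the whole second after the job is handed in: The brass block lies flat on the granite plate within 12 mm of the ring's centre, the steel block flat on the bay floor within 15 mm of the rear place each way, and each canister upright on the bay floor within 12 mm of where it started; all released and at rest (all of step 2 and distance of each of red_canister, blue_canister from where it was at the start of the episode below 0.012 m and angle between each of red_canister, blue_canister's own z axis and vertical below 0.1 rad and contact force between the fingers and red_canister below 0.1 N and linear speed of each of red_canister, blue_canister below 0.03 m/s and contact force between the fingers and blue_canister below 0.1 N); the robot touches nothing.
It fails at once if a canister tips over (more than about 35 degrees) (angle between any of red_canister, blue_canister's own z axis and vertical above 0.6 rad).
It fails at once if a block is dropped or thrown (out of the fingers at over 0.6 m/s) ((contact force between the fingers and brass_block below 0.05 N and linear speed of brass_block above 0.6 m/s) or (contact force between the fingers and steel_block below 0.05 N and linear speed of steel_block above 0.6 m/s)).
It fails at once if the probe stand or the specimen tray is moved by more than 20 mm, or the stand tipped (distance of any of probe_stand, specimen_tray from where it was at the start of the episode above 0.02 m or angle between probe_stand's own z axis and vertical above 0.4 rad).
It also fails if it takes over 144 s, if anything falls off the work surface, if the arm or the gripper's body presses on something with over 40 N, if the wrist force passes 120 N, or if a joint passes its speed limit or range.

### The arm

A 6-joint arm with a two-finger parallel gripper is mounted at the origin on the work surface. World frame = base frame: x ahead of the robot, y to its left, z up, the work surface at z = 0. Lengths are in m, angles in rad, forces in N, time in s.
With the tool pointing down it reaches from about 0.375 to 0.825 m from the base axis. Payload 5.5 kg.
Tool frame: the origin (TCP) lies between the finger pads; the fingertips stand 14 mm ahead of it and the grasp point (between the pads) lies 5 mm behind it (r.tip_reach is the distance from the TCP to the fingertips, in m); z points along the fingers, y is the line along which they close (so a half turn about z gives the same grasp; the last joint's range is limited). The gripper opens to 85 mm and grips with 20 to 120 N. Pads are 22 mm wide; open, the fingers measure 114 mm over their backs; the gripper's body (76 mm by 85 mm) begins 54 mm behind the grasp point. The pads swing forward as they close: fully open they stand 13 mm farther back than shut.
Start: joints at [-1.203, 0.314, -0.047, 1.21, 0, 1.571], TCP at [0.216, -0.56, 0.245] pointing down, gripper open.
Joint ranges: [-2.67, 2.67], [-0.69, 1.73], [-1.03, 1.25], [-2.08, 2.16], [-1.42, 1.45], [-3.14, 3.14]. Speed limits (rad/s): [2.39, 2.39, 3.01, 3.14, 3.14, 3.14].

### API

Orientations are given as a unit quaternion [w, x, y, z].
In Python, from plant import r, hand, inverse_kinematics, read_camera, ticket, status gives the robot as it stands. Calls block until the motion is done:
- r.move_pose(position, orientation): joint-space move of the TCP to a pose.
- r.servo_line(position, orientation=None, velocity=0.15): straight line of the TCP; orientation=None keeps the orientation; velocity is the mean speed in m/s.
- r.move_joints(angles): joint-space move.
- hand.grip(opening, effort=None): opening from 0.0 (shut) to 1.0 (fully open); effort is the grip in N (None keeps the last); returns when the fingers have stopped.
- r.hold(seconds).
- inverse_kinematics(position, orientation): joint angles nearest the present ones, or None.
- read_camera(name): name is "scene" or "top"; returns a dict with "pixels" (384x512x3 uint8, red, green, blue), "intrinsics" (3x3 intrinsics, pixels), "rvec" (rotation vector, rad) and "tvec" (3), from world to camera coordinates, as OpenCV has them. Camera axes: x right, y down, z forward; pixel columns grow to the right and rows downward; lengths in m; the calibration is good to about 2 mm. A picture is of the moment at which its call begins. There is no depth.
A pose or a line that the arm cannot do raises r.PlanningError and nothing moves.
- ticket.hand_in(): hands the job in; it is judged then, once.
Readings, each from a call of its own:
- status.current_t(): time.
- status.current_qpos(): joint angles.
- status.current_dq(): joint speeds.
- status.current_effort(): joint torques, N m.
- status.current_eef_pos(): TCP position.
- status.current_eef_rot(): TCP orientation.
- status.current_contact_force(): force on the tool from outside, world axes, zero at the start.
- status.current_wrist_torque(): the same for the moment, N m.
- status.current_gripper_width(): opening from 0.0 (shut) to 1.0 (fully open).
- status.current_gripper_force(): force on a finger pad.
Only numpy, scipy, OpenCV 4.12 (cv2) and the standard library are available. Lean on these libraries where they do the work, as an engineer would, in place of code of your own. Each camera call takes 0.05 s, during which the arm holds its last target. There are 200 camera calls.

## Working session

There is one attempt and no reset: what is moved stays moved. The work goes in short steps, each a Python script; the robot and the scene stay as the last script left them, time stands still between calls to the robot, and variables do not carry over. Pictures are saved under pics/ and viewed, at most 14 in all, crops included, and the job is handed in when it is done.

```bash
ls; mkdir -p pics; python3 - <<'E'
from plant import read_camera,status
import cv2,numpy as np
for n in("scene","top"):
    c=read_camera(n);cv2.imwrite(f"pics/{n}0.png",cv2.resize(c["pixels"][:,:,::-1],(768,576),interpolation=cv2.INTER_CUBIC))
    R=cv2.Rodrigues(np.array(c["rvec"],float))[0];print(n,np.array(c["intrinsics"]).round(1).tolist(),(-R.T@np.ravel(c["tvec"])).round(3),R.round(3).tolist())
print(status.current_t(),status.current_eef_rot())
E
```

```text
pics
scene [[422.2, 0.0, 255.3], [0.0, 422.2, 191.0], [0.0, 0.0, 1.0]] [0.914 0.422 0.848] [[-0.791, 0.611, 0.014], [0.503, 0.663, -0.555], [-0.349, -0.432, -0.832]]
top [[366.0, 0.0, 249.3], [0.0, 366.0, 188.6], [0.0, 0.0, 1.0]] [0.514 0.018 1.109] [[0.002, -1.0, 0.015], [-0.997, -0.003, -0.077], [0.077, -0.015, -0.997]]
0.1 [-7.26213352e-04  9.83136861e-01  1.82869815e-01 -1.24695665e-04]
```

View pics/scene0.png

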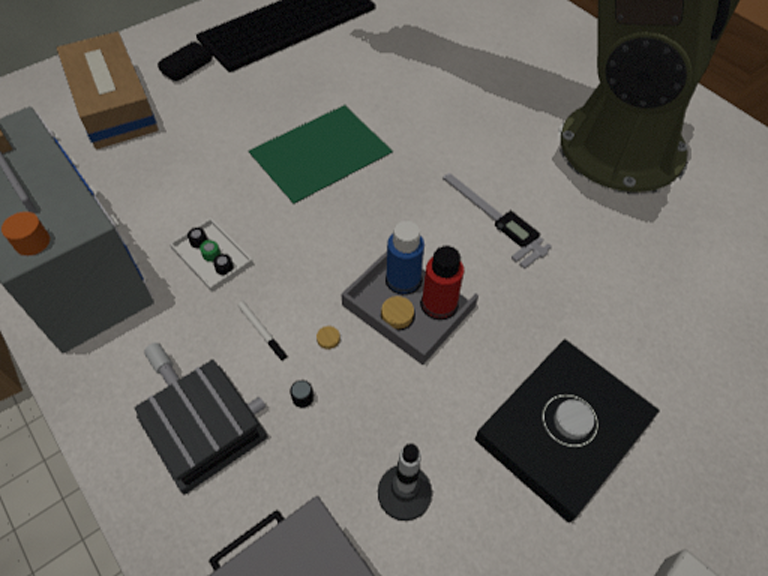

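View pics/top0.png

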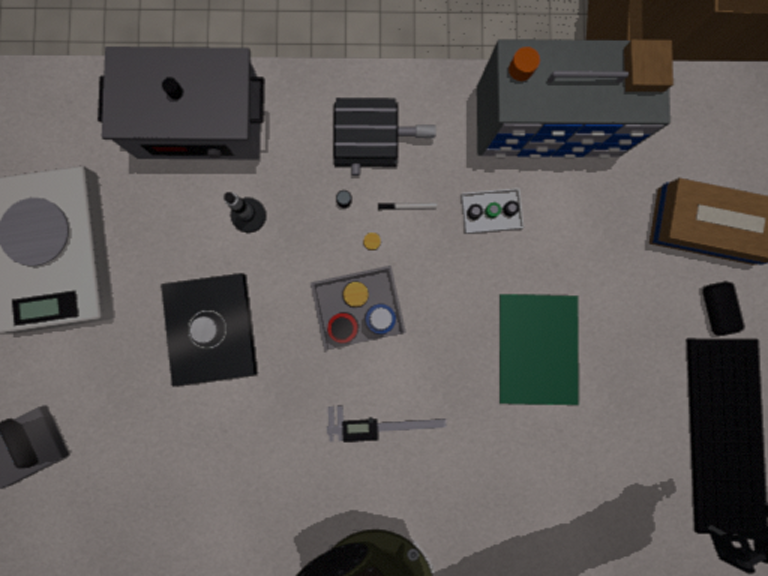

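The top view (768x576) shows the bay at about (357,308) with red at (342,327), blue at (380,320) and brass at (355,293). The plate is at (207,330) with steel at (204,330), the mat at (539,350), the stand at (247,213) and the tray at (492,212). The small brass look-alike is at (372,241). The scene view agrees with this layout.

```bash
cat > vis.py <<'E'
import cv2,numpy as np
from plant import read_camera
def cam(n):
    c=read_camera(n);R=cv2.Rodrigues(np.array(c["rvec"],float))[0]
    return dict(img=np.ascontiguousarray(c["pixels"][:,:,::-1]),K=np.array(c["intrinsics"],float),R=R,t=np.ravel(c["tvec"]).astype(float),rv=np.array(c["rvec"],float))
def ray(c,uv,z):
    d=c["R"].T@np.linalg.solve(c["K"],[uv[0],uv[1],1.]);o=-c["R"].T@c["t"];return o+d*(z-o[2])/d[2]
def proj(c,p): return cv2.projectPoints(np.array([p],float),c["rv"],c["t"],c["K"],None)[0].ravel()
def blobs(m,lo=15):
    n,l,s,ce=cv2.connectedComponentsWithStats(m.astype(np.uint8),connectivity=4)
    return [(s[i,4],ce[i],l==i) for i in range(1,n) if s[i,4]>=lo]
def near(m,uv,lo=15): return min(blobs(m,lo),key=lambda b:np.hypot(*(b[1]-uv)))
def roi(shape,uv,r):
    m=np.zeros(shape,np.uint8);cv2.circle(m,tuple(int(round(x)) for x in uv),r,1,-1);return m>0
E
cat > m.py <<'E'
from vis import *
seed=dict(top=dict(red=(228,218),blue=(253,213),brass=(237,196),steel=(136,220),mat=(359,233)),
 scene=dict(red=(297,175),blue=(271,158),brass=(265,208),steel=(383,280),mat=(214,102)))
for n in("top","scene"):
    c=cam(n);h=cv2.cvtColor(c["img"],cv2.COLOR_BGR2HSV).astype(int);H,S,V=h[...,0],h[...,1],h[...,2];s=seed[n]
    sh=H.shape
    def rep(k,m,z,lo=15):
        a,ce,mm=near(m,s[k],lo);p=ray(c,ce,z)
        ct=cv2.findContours(mm.astype(np.uint8),0,1)[0][0];print(n,k,a,ce.round(1),p.round(4),'rect',cv2.minAreaRect(ct))
        return ct
    rep('red',(V<60)&(S<150)&roi(sh,s['red'] if n=='top' else (297,175),11),.128)
    rep('blue',(S<70)&(V>90)&roi(sh,s['blue'],12),.128)
    rep('brass',(H>12)&(H<32)&(S>80)&(V>60)&roi(sh,s['brass'],18),.0215)
    rep('steel',(S<70)&(V>110)&roi(sh,s['steel'],17),.054,60)
    ct=rep('mat',(H>60)&(H<95)&(S>90)&(V>30),.004,500)
    print(' mat corners',[ray(c,u,.004)[:2].round(3).tolist() for u in cv2.boxPoints(cv2.minAreaRect(ct))])
    m=roi(sh,s['steel'],30)&(V>75)&(S<90)
    pts=np.argwhere(m)[:,::-1]
    hull=cv2.convexHull(pts.astype(np.int32));e=cv2.fitEllipse(hull);print(' ring',e,ray(c,e[0],.04).round(4))
    if n=='top':
        ov=c["img"].copy();big=cv2.resize(ov[160:290,95:285],None,fx=4,fy=4,interpolation=cv2.INTER_CUBIC)
        cv2.imwrite('pics/crop1.png',big)
E
python3 m.py
```

```text
top red 151 [227.2 218.3] [0.5101 0.0625 0.128 ] rect ((227.5, 218.5), (13.0, 13.0), 90.0)
top blue 166 [253.5 211.9] [ 0.5274 -0.0076  0.128 ] rect ((253.50001525878906, 212.00001525878906), (13.435027122497559, 13.435027122497559), 45.0)
top brass 229 [236.7 195.8] [0.5765 0.0397 0.0215] rect ((236.50003051757812, 196.00001525878906), (16.26345443725586, 16.26345443725586), 45.0)
top steel 218 [134.9 219.4] [0.5063 0.3296 0.054 ] rect ((135.0, 219.5), (15.0, 16.0), 90.0)
top mat 3686 [358.9 232.8] [ 0.4669 -0.329   0.004 ] rect ((358.5, 233.0), (72.0, 51.0), 90.0)
 mat corners [[0.575, -0.252], [0.575, -0.408], [0.359, -0.402], [0.359, -0.249]]
 ring ((126.63746643066406, 221.1003875732422), (34.45375061035156, 46.226375579833984), 78.91413116455078) [0.5013 0.3576 0.04  ]
scene red 273 [297.2 173.6] [0.5143 0.0664 0.128 ] rect ((297.5, 174.0), (17.0, 20.0), 0.0)
scene blue 345 [271.  156.4] [ 0.5296 -0.0029  0.128 ] rect ((271.4000244140625, 156.29998779296875), (20.57182502746582, 21.0190372467041), 63.43495178222656)
scene brass 374 [264.7 207.4] [0.5778 0.0415 0.0215] rect ((264.7500305175781, 207.25003051757812), (21.21320343017578, 20.50609588623047), 45.0)
scene steel 459 [383.4 277.9] [0.5045 0.3292 0.054 ] rect ((383.5, 278.0), (22.0, 25.0), 90.0)
scene mat 3112 [212.6 101.9] [ 0.4721 -0.3251  0.004 ] rect ((213.1719207763672, 100.8305892944336), (44.07693099975586, 83.85972595214844), 62.52556610107422)
 mat corners [[0.574, -0.407], [0.31, -0.414], [0.363, -0.247], [0.605, -0.253]]
 ring ((379.75494384765625, 279.9747009277344), (32.64725875854492, 38.951297760009766), 126.9974594116211) [0.5065 0.3262 0.04  ]
```

View pics/crop1.png

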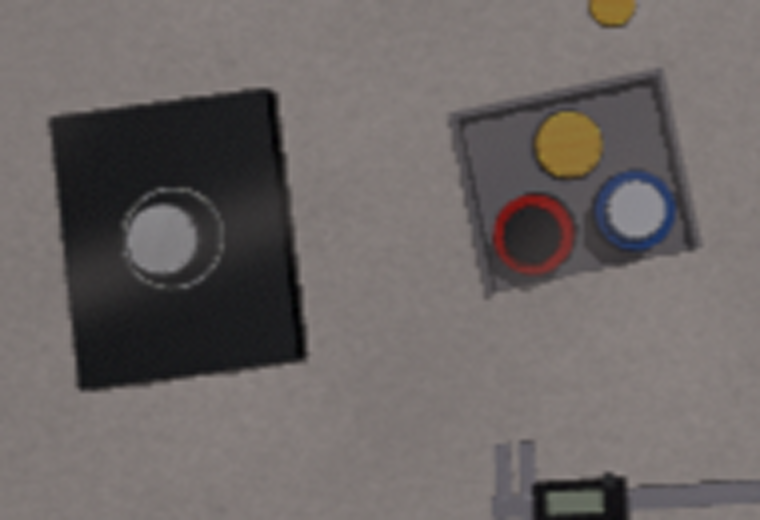

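The crop shows the ring centred near crop pixel (173,238), which is full-image (137.9,219.1). Steel is slightly left of it, and red, blue and brass lie as expected. The canister spacing measures 72.2 mm (72 expected). The rear place predicted from the canisters is (0.576,0.042), and brass was measured at (0.577,0.040). Moving blue first.

```bash
cat > rob.py <<'E'
import numpy as np
from scipy.spatial.transform import Rotation
from plant import r,hand,inverse_kinematics,status
RED=np.array([.5101,.0625]);BLUE=np.array([.5274,-.0076])
ex=(RED-BLUE)/np.linalg.norm(RED-BLUE);EY=ex;EX=np.array([EY[1],-EY[0]])   # bay axes in world
MAT=np.array([.468,-.327]);PUTB=MAT+[.05,0];PUTR=MAT-[.05,0]
REAR=(RED+BLUE)/2+.059*EX
UP=.235
def quat(d):
    """tool down, closing along d; the half turn with the smaller last joint"""
    best=None
    for s in(1,-1):
        y=np.array([*(s*d),0.]);z=np.array([0,0,-1.]);M=np.c_[np.cross(y,z),y,z]
        q=Rotation.from_matrix(M).as_quat()[[3,0,1,2]]
        j=[inverse_kinematics([*p,UP],q) for p in(BLUE,MAT,[.505,.33])]
        if any(x is None for x in j):continue
        c=max(abs(x[5]) for x in j)
        if best is None or c<best[0]:best=(c,q)
    return best[1]
QC,QB=quat(EX),quat(EY)
def pick(xy,z,q,effort):
    hand.grip(1.0);r.move_pose([*xy,UP],q);r.servo_line([*xy,z+.03],velocity=.2);r.servo_line([*xy,z],velocity=.06)
    hand.grip(0.0,effort);print('grip w %.3f f %.1f'%(status.current_gripper_width(),status.current_gripper_force()),status.current_contact_force().round(1) if hasattr(status.current_contact_force(),'round') else status.current_contact_force())
    r.servo_line([*xy,z+.02],velocity=.06);r.servo_line([*xy,UP],velocity=.2)
    print('up w %.3f f %.1f t %.1f'%(status.current_gripper_width(),status.current_gripper_force(),status.current_t()))
def place(xy,z,q,opening=1.0):
    r.move_pose([*xy,UP],q);r.servo_line([*xy,z+.03],velocity=.15);r.servo_line([*xy,z],velocity=.04);r.hold(.2)
    print('down F',np.round(status.current_contact_force(),1))
    hand.grip(opening);r.hold(.2);r.servo_line([*xy,z+.03],velocity=.06);r.servo_line([*xy,UP],velocity=.25)
    print('placed t %.1f'%status.current_t())
E
python3 - <<'E'
from rob import *
from vis import *
c=cam('top');print('ring top',ray(c,(137.9,219.1),.04),'stand',ray(c,(165,143),0),'rear',REAR,'tip',r.tip_reach)
pick(BLUE,.117,QC,40)
img=cam('scene')["img"];cv2.imwrite('pics/s1.png',img)
E
```

```text
ring top [0.50717111 0.3252455  0.04      ] stand [0.73904997 0.25998608 0.        ] rear [0.57603141 0.0415865 ] tip 0.014
grip w 0.431 f 39.9 [-1.6 -0.8  4.7]
up w 0.428 f 40.3 t 5.6
```

View pics/s1.png

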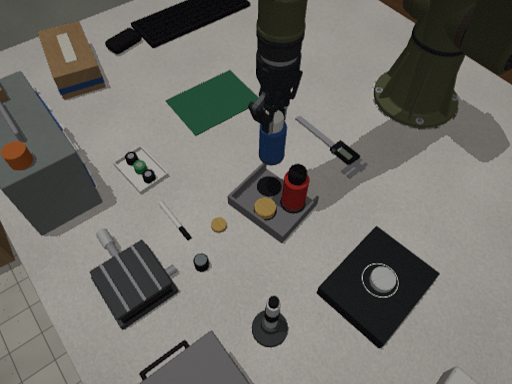

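The picture shows blue held upright at (272,140) by the cap, with red and brass undisturbed. Placing blue, then moving red.

```bash
python3 - <<'E'
from rob import *
from vis import *
place(PUTB,.1155,QC)
pick(RED,.117,QC,40)
place(PUTR,.1155,QC)
r.move_pose([.4372+.02,.3257,UP],QB)
cv2.imwrite('pics/s2.png',np.hstack([cam('top')["img"][100:320,200:440],cam('scene')["img"][40:260,100:340]]))
E
```

```text
down F [-4.1  0.1  2. ]
placed t 10.6
grip w 0.429 f 40.1 [-1.4  0.1  4.2]
up w 0.428 f 40.3 t 15.2
down F [-3.   0.2  4.1]
placed t 20.4
```

View pics/s2.png

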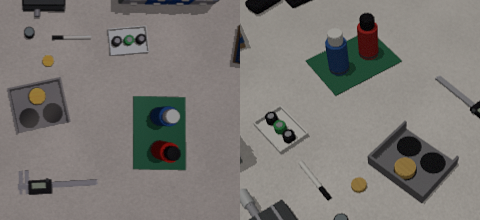

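Both canisters stand upright on the mat, and the bay pads and brass are in clear view. Next I park steel on the near part of the plate, then look.

```bash
cat >> rob.py <<'E'
RING=np.array([.507,.3257]);STEEL=np.array([.5055,.3294]);PARK=RING-.066*np.array([.994,.11]);BRASS=np.array([.577,.0405])
E
python3 - <<'E'
from rob import *
from vis import *
pick(STEEL,.056,QB,50)
a=cam('scene')["img"]
place(PARK,.0565,QB)
r.move_pose([*BRASS,UP],QB)
cv2.imwrite('pics/s3.png',np.hstack([a[140:380,250:490],cam('scene')["img"][140:380,250:490],cam('top')["img"][120:360,60:300]]))
E
```

```text
grip w 0.556 f 51.2 [-1.5 -0.1  6.2]
up w 0.563 f 51.8 t 26.8
down F [-2.9 -2.   7. ]
placed t 31.5
```

View pics/s3.png

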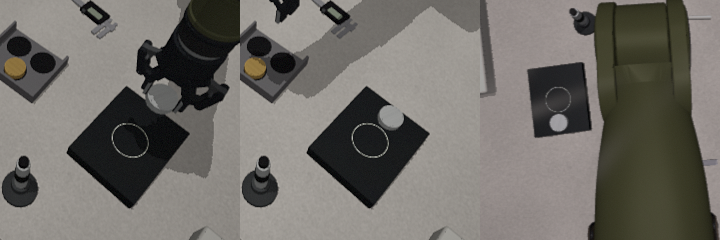

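Steel is parked flat on the near part of the plate, clear of the ring, which is fully visible now (about (130,140) in the panels). I'll re-measure the ring and steel, then move brass.

```bash
cat > m2.py <<'E'
from rob import *
from vis import *
P=dict(top=np.array([.507,.3257,.04]))
def meas(n):
    c=cam(n);h=cv2.cvtColor(c["img"],cv2.COLOR_BGR2HSV).astype(int);H,S,V=h[...,0],h[...,1],h[...,2]
    s=near((S<70)&(V>110)&roi(H.shape,proj(c,[*PARK,.056]),20),proj(c,[*PARK,.056]),60)
    e0=proj(c,[*RING,.04]);m=(V>65)&roi(H.shape,e0,25)&~cv2.dilate(s[2].astype(np.uint8),np.ones((5,5))).astype(bool)
    e=cv2.fitEllipse(np.argwhere(m)[:,::-1].astype(np.float32));print(n,'steel',ray(c,s[1],.053)[:2].round(4),s[0],'ring',ray(c,e[0],.04)[:2].round(4),np.round(e[1],1),m.sum())
if __name__=="__main__":
    print('PARK',PARK);meas('top');meas('scene')
    pick(BRASS,.022,QB,50)
    place(RING,.057,QB)
    r.move_pose([.5,.12,.3],QB);
    cv2.imwrite('pics/s4.png',np.hstack([cam('scene')["img"][140:380,220:490],cam('top')["img"][120:360,60:300]]))
E
python3 m2.py
```

```text
PARK [0.441396 0.31844 ]
top steel [0.4415 0.3192] 236 ring [0.5063 0.3282] [23.7 28.4] 116
scene steel [0.4268 0.316 ] 673 ring [0.506  0.3259] [32.5 37.5] 211
grip w 0.561 f 50.8 [-1.  -0.5  4.8]
up w 0.563 f 51.8 t 37.1
down F [-1.5 -0.6  0.1]
placed t 42.5
```

View pics/s4.png

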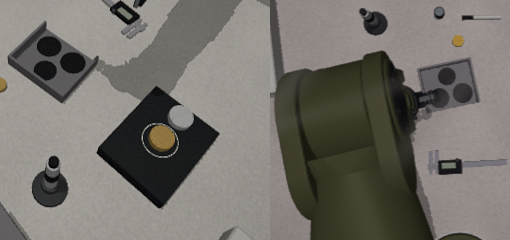

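Brass lies flat inside the ring at about (161,138). Next, steel goes to the rear place of the bay.

```bash
python3 - <<'E'
from rob import *
from vis import *
pick(PARK,.056,QB,50)
place(REAR,.0228,QB)
r.move_pose([.42,-.1,.3],QC)
for n in('top','scene'):
    c=cam(n);h=cv2.cvtColor(c["img"],cv2.COLOR_BGR2HSV).astype(int);H,S,V=h[...,0],h[...,1],h[...,2]
    for k,p,m,z in(('brass',[*RING,.056],(H>12)&(H<32)&(S>80)&(V>60),.0555),('steel',[*REAR,.022],(S<70)&(V>110),.0215)):
        b=blobs(m&roi(H.shape,proj(c,p),18),60)
        print(n,k,p,[(x[0],ray(c,x[1],z)[:2].round(4).tolist()) for x in b])
    cv2.imwrite(f'pics/s5{n}.png',c["img"])
cv2.imwrite('pics/s5.png',np.hstack([cv2.imread('pics/s5scene.png')[60:380,150:490],cv2.imread('pics/s5top.png')[60:380,90:440]]))
E
```

```text
grip w 0.558 f 50.9 [-1.4 -1.1  6.6]
up w 0.562 f 51.8 t 48.0
down F [-2.4 -0.5  2.7]
placed t 53.8
top brass [np.float64(0.507), np.float64(0.3257), 0.056] [(np.int32(273), [0.5066, 0.3255])]
top steel [np.float64(0.5760314062137346), np.float64(0.04158649539939526), 0.022] [(np.int32(65), [0.621, 0.0515]), (np.int32(219), [0.5758, 0.0421])]
scene brass [np.float64(0.507), np.float64(0.3257), 0.056] [(np.int32(539), [0.5085, 0.3266])]
scene steel [np.float64(0.5760314062137346), np.float64(0.04158649539939526), 0.022] [(np.int32(318), [0.5746, 0.0418])]
```

View pics/s5.png

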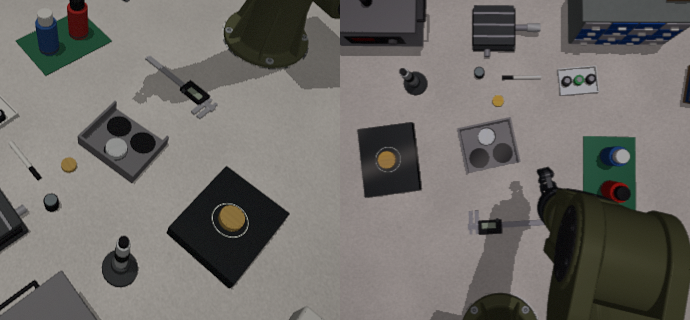

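Both blocks measure within about 2 mm of their targets and lie flat, and the stand and tray are in place. Returning the canisters.

```bash
python3 - <<'E'
from rob import *
from vis import *
pick(PUTR,.115,QC,40); place(RED,.1175,QC)
pick(PUTB,.115,QC,40); place(BLUE,.1175,QC)
r.move_pose([.42,-.2,.3],QC)
cv2.imwrite('pics/s6.png',np.hstack([cam('scene')["img"][60:380,150:490],cam('top')["img"][60:380,90:440]]))
E
sed -i "s/    ct=rep('mat'.*/    continue/" m.py; python3 m.py
```

```text
grip w 0.431 f 39.9 [-1.  -0.3  3.7]
up w 0.433 f 40.2 t 59.1
down F [-3.8 -1.2  4.2]
placed t 64.3
grip w 0.431 f 39.9 [-0.8 -0.5  3.5]
up w 0.430 f 40.3 t 68.8
down F [-2.7 -0.7  3.6]
placed t 73.8
top red 133 [227.  218.1] [0.5109 0.0631 0.128 ] rect ((227.0, 218.0), (12.0, 12.0), 90.0)
top blue 172 [253.4 212.3] [ 0.5264 -0.0073  0.128 ] rect ((253.0, 212.0), (14.0, 14.0), 90.0)Traceback (most recent call last):
  File "m.py", line 13, in <module>
    rep('brass',(H>12)&(H<32)&(S>80)&(V>60)&roi(sh,s['brass'],18),.0215)
    ~~~^^^^^^^^^^^^^^^^^^^^^^^^^^^^^^^^^^^^^^^^^^^^^^^^^^^^^^^^^^^^^^^^^
  File "m.py", line 8, in rep
    a,ce,mm=near(m,s[k],lo);p=ray(c,ce,z)
            ~~~~^^^^^^^^^^^
  File "vis.py", line 12, in near
    def near(m,uv,lo=15): return min(blobs(m,lo),key=lambda b:np.hypot(*(b[1]-uv)))
                                 ~~~^^^^^^^^^^^^^^^^^^^^^^^^^^^^^^^^^^^^^^^^^^^^^^^
ValueError: min() iterable argument is empty
```

View pics/s6.png

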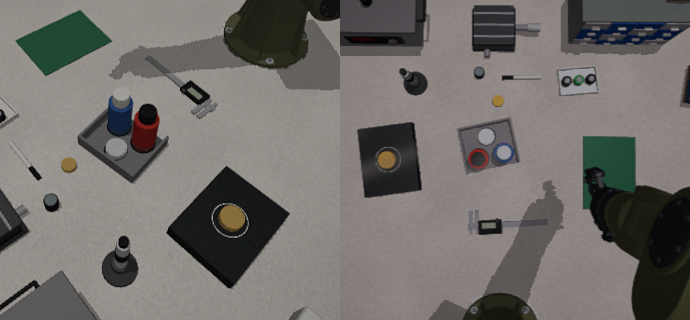

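Both canisters are upright and within about 1 mm of their start positions. Steel is in the rear place, brass is centred in the ring, and the arm is clear. (The script error came from looking for brass where steel now lies.)

```bash
python3 -c "
from plant import ticket;print(ticket.hand_in())"
```

```text
the job is handed in; nothing more can be done
None
```

The job is handed in (no verdict was returned): brass lies in the ring, steel in the bay's rear place, and both canisters stand upright within about 1 mm of where they started, all checked by camera beforehand.

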